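Lock a vegetable cutter's blade frame with a spring clip

TASK

Gently fold the cutter's hinged blade frame all the way down so that its stud comes up through the slot in the front bar, then lay the spring clip on that bar and push it gently along the bar over the neck of the stud, under the head, until it snaps past the bulges and is fully home. Feel for the snap and for the stop behind it, never pushing the clip with more than 20 N, then let go of the clip, and leave everything else on the table where it stands.

Things in the scene. Friction and masses are not known exactly. Their poses are not given: they have to be found in the camera images.
- stud (a point): Nominal middle of the neck of the cutter's upright stud, 54.5 mm above the table, at the middle of the front bar when the frame is down. y runs along the front bar, x from the bar to the hinge, z up. The stud is bolted in an adjusting slot: the real one (stud_pin_c0 in the rules) stands up to 10 mm to either side of this point along y, unmeasured, and does not shift in use.
- cutter: Vegetable cutter with its frame and stud: low aluminium base 200 x 250 mm, 40 mm high, fixed to the table; origin at the centre of its underside, axes as for stud. The stud's neck is 10 mm in diameter and bare for 9 mm, from the bar's top (50 mm above the table) to the underside of the head (15 mm in diameter, 8 mm high, domed).
- frame_hinge (a point): Middle of the hinge axis of the blade frame, at the cutter's back edge, 45 mm above the table; the axis is this point's y.
- frame (a joint): Hinge of the steel blade frame (155 mm from the axis to the middle of the front bar, 240 mm wide): 0 = flat on the base, grows to 1.2 rad as the front bar rises. It is stiff (0.45 N m, about 3 N at the bar) and stays where it is left; hard stop at 0.
- frame_bar (a point): Point on the top face of the frame's front bar, 70 mm to the +y side of the slot: a good place to press it down. The bar is 240 mm long, 36 mm broad, 10 mm thick, with a slot of 18 x 40 mm at its middle; with the frame down it is a flat rail on which the clip can slide.
- clip_grip (a point): Grip tab of the spring clip: this point is on the upright tab's axis, 22 mm above the clip's underside. The tab is 26 mm along x, 14 mm across y and 34 mm high from the underside. x points along the clip to its open mouth, z up. The clip lies flat, legs on the table, about 70 g.
- clip_seat (a point): Centre of the clip's pocket, 48 mm ahead of clip_grip and 2.5 mm above the underside: must end on the real stud's axis. On pushing, the legs resist with about 5 to 10 N, the push drops as the bulges pass the neck, then rises sharply when the neck meets the tongue: home.
- clip: Whole clip, 92 mm long; origin under the tab's centre. Two 5 mm round-wire steel legs run forward, flush with the underside. Ahead of the tab's centre: stiff tongue between the legs ends at 42.5 mm (the neck rests against it), pocket at 48 mm, two inward bulges at 57 mm (3 mm apart), mouth at 76 mm (21 mm wide inside).
- leg_left (a joint): Spread of the clip's leg on its +y side: 0 = at rest, about 0.085 rad with the bulge on the neck, about 0.005 rad with the neck in the pocket.
- leg_right (a joint): The same for the leg on the clip's -y side.
- avocado: Whole avocado standing on the white cutting board, 68 mm thick, 86 mm high: leave it alone.
- peeler: Spatula with a black handle, 240 mm, on the cutting board: leave it alone.
- squeeze: Orange squeeze bottle, 56 mm diameter, 170 mm high: leave it alone.
- tin: Food tin, 72 mm diameter, 110 mm high: leave it alone.
- bowl: Steel bowl, 140 mm diameter, 55 mm high: leave it alone.
- spoon: Spoon, 200 mm long: leave it alone.
- mug: White mug, 76 mm diameter, 90 mm high: leave it alone.
- dish: Small blue dish, 110 mm diameter, 20 mm high: leave it alone.
Mind the look-alikes: they are no part of the job. What is shaped like the clip but purple is not meant.

How it is judged:
By the outcome, as a careful person would: the job done as asked, in the order asked, and still so for the second after the job is handed in, with the robot touching nothing.
It also fails if it takes over 69 s, if anything falls off the work surface, if the arm or the gripper's body presses on something with over 40 N, if the wrist force passes 120 N, or if a joint passes its speed limit or range.

ROBOT

A 6-joint arm with a two-finger parallel gripper is mounted at the origin on the work surface. World frame = base frame: x ahead of the robot, y to its left, z up, the work surface at z = 0. Lengths are in m, angles in rad, forces in N, time in s.
With the tool pointing down it reaches from about 0.25 to 0.775 m from the base axis. Payload 4 kg.
Tool frame: the origin (TCP) lies at the very end of the fingers, on their centre line; the grasp point (between the pads) lies 19 mm behind it; z points along the fingers, y is the line along which they close (so a half turn about z gives the same grasp; the last joint's range is limited). The gripper opens to 94 mm and grips with 3 to 60 N. Pads are 16 mm wide; open, the fingers measure 119 mm over their backs; the gripper's body (75 mm by 177 mm) begins 78 mm behind the grasp point.
Start: joints at [-1.215, 0.087, 1.371, -0, 1.684, -0.103], TCP at [0.244, -0.493, 0.206] pointing down, gripper open.
Joint ranges: [-3.1, 3.1], [-0.76, 2.03], [0.27, 2.55], [-1.08, 4.22], [0.17, 2.65], [-2.57, 2.57]. Speed limits (rad/s): [2.79, 2.79, 3.14, 3.14, 3.14, 3.14].

INTERFACE

Orientations are given as [roll, pitch, yaw] about the fixed x, y, z axes, in that order (R = Rz(yaw) Ry(pitch) Rx(roll)).
In Python, from bench import robot gives the robot as it stands. The module is installed in compiled form; this text tells all that it offers.
- The arm moves only by the tool move_arm, never from a script. Its argument "deltas" is one flat list of numbers, 7 for each row, row after row: the turn, a rotation vector about the tool's x, y, z in rad, then the shift along the tool's x, y, z in cm, then the closure, from -1 (fully open) to 1 (shut). A call has 1 to 8 rows; each row is the pose to reach, as a shift and turn from the pose commanded when the call began, along the tool's axes at that moment; what a row does not reach only later rows make up. A row lasts 1/10 s, in which the tool goes at most 50 mm and 8.59 degrees, less where a joint would pass 70% of its speed; a pose out of reach is approached as far as the arm can. A call with a gripper value outside its range is refused whole. The fingers move at their own pace and stop on an object; the grip force is fixed at half the most. Time passes only in rows, so rows that repeat a pose let the fingers close. It gives the time, the measured TCP pose, the force, the opening and the grip force at its end, in the units of the state.
- robot.get_obs(): the state, without advancing time (a new reading comes with each control period).
- robot.snapshot(name): name is "scene" or "top"; returns a dict with "image" (420x560x3 uint8, red, green, blue), "depth" (420x560 float32, m along the optical axis (not along the pixel's ray), 0 where there is no reading), "fov_y" (degrees; the focal length in pixels is half the picture's height over the tangent of half this angle, whatever the lens; pixels are square), "cx", "cy" (the principal point, pixels), "D" ([k1, k2, p1, p2, k3] as OpenCV has them; the pictures are not rectified), "origin" and "orientation" of the camera in the world. Camera axes: x right, y up, looking along -z (the intrinsics and any distortion apply to the point x, -y, -z); pixel columns grow to the right and rows downward; lengths in m; the calibration is good to about 2 mm. A picture is of the moment at which its call begins.
- robot.close_job(): hands the job in; it is judged then, once.
The state is a dict: "time": time; "joint_positions": joint angles; "qvel": joint speeds; "joint_torque": joint torques, N m; "tool_pos": TCP position; "ee_rot": TCP orientation; "wrist_force": force on the tool from outside, world axes, zero at the start; "wrist_torque": the same for the moment, N m; "width": finger opening in m; "finger_force": force on a finger pad.
Only numpy, scipy, OpenCV 4.12 (cv2) and the standard library are available. Lean on these libraries where they do the work, as an engineer would, in place of code of your own. Each camera call takes 0.05 s, during which the arm holds its last target. There are 200 camera calls.

## Working session

There is one attempt and no reset: what is moved stays moved. The work goes in short steps, Python scripts to look and compute and a tool call to move; the robot and the scene stay as the last step left them, time stands still between calls to the robot, and variables do not carry over. Pictures are saved under pics/ and viewed, at most 10 in all, crops included, and the job is handed in when it is done.

Besides the shell and the picture viewer there is one more tool, called after "Call:" by a JSON object that holds its "name" and its "arguments". move_arm: Moves the arm, as the interface text tells. Its arguments: {"type":"object","properties":{"deltas":{"type":"array","items":{"type":"number"}}},"required":["deltas"]}

```bash
mkdir -p pics; cat > h.py <<'E'
import numpy as np, cv2, pickle
from bench import robot
from scipy.spatial.transform import Rotation as R
def snap(n,f):
    s=robot.snapshot(n); cv2.imwrite(f'pics/{f}.png',s['image'][:,:,::-1]); pickle.dump(s,open(f'pics/{f}.pkl','wb')); return s
def load(f): return pickle.load(open(f'pics/{f}.pkl','rb'))
def cam(s):
    h,w=s['image'].shape[:2]; f=h/2/np.tan(np.radians(s['fov_y'])/2)
    K=np.array([[f,0,s['cx']],[0,f,s['cy']],[0,0,1.]])
    o=np.array(s['orientation'],float)
    Rm=o if o.shape==(3,3) else (R.from_euler('xyz',o).as_matrix())
    return K,np.array(s['D'],float),Rm,np.array(s['origin'],float)
def rays(s,px):
    K,D,Rm,o=cam(s); u=cv2.undistortPoints(np.array(px,float).reshape(-1,1,2),K,D).reshape(-1,2)
    return np.c_[u[:,0],-u[:,1],-np.ones(len(u))]@Rm.T,o
def onz(s,px,z):
    d,o=rays(s,px); return o+d*((z-o[2])/d[:,2])[:,None]
def cloud(s,px):
    px=np.array(px,int).reshape(-1,2); d,o=rays(s,px); return o+d*s['depth'][px[:,1],px[:,0]][:,None]
E
python3 - <<'E'
from h import *
for n in('scene','top'):
    s=snap(n,n+'0'); print(n,s['origin'],s['orientation'],s['fov_y'],s['D'],s['cx'],s['cy'])
o=robot.get_obs();print(o)
E
```

```text
scene [ 1.04097299 -0.46791137  0.92060536] [ 0.69541463 -0.00358749  0.75604118] 57.09725167177703 [-0.08743052  0.          0.          0.          0.        ] 282.0559913763584 206.43593289698703
top [0.45370173 0.06173039 1.3224525 ] [ 0.08717958 -0.0198178  -1.58362138] 50.51974633144397 [0.04507418 0.         0.         0.         0.        ] 279.3926564134189 205.31658965084566
{'time': 0.1, 'joint_positions': array([-1.21509657e+00,  8.78858456e-02,  1.37209819e+00, -4.77660754e-05,
        1.68360002e+00, -1.03121358e-01]), 'qvel': array([-0.00216112, -0.00102898, -0.00389272,  0.00068988, -0.00169063,
        0.00030688]), 'joint_torque': array([ 3.16011392e-03, -3.41252518e+01, -3.03301585e+01,  7.20841857e-02,
        3.03685782e-02, -9.80142636e-05]), 'tool_pos': array([ 0.2433867 , -0.49266287,  0.20442113]), 'ee_rot': array([-3.13960694e+00, -1.57771160e-04,  4.58815631e-01]), 'wrist_force': array([-0.56665722, -0.06926031, -0.66050707]), 'wrist_torque': array([-0.00087245, -0.01532315,  0.01599042]), 'finger_force': 0.0, 'width': 0.09382348851907744}
```

View pics/scene0.png

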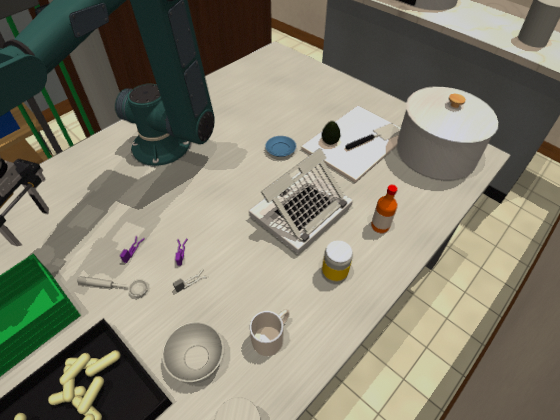

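View pics/top0.png

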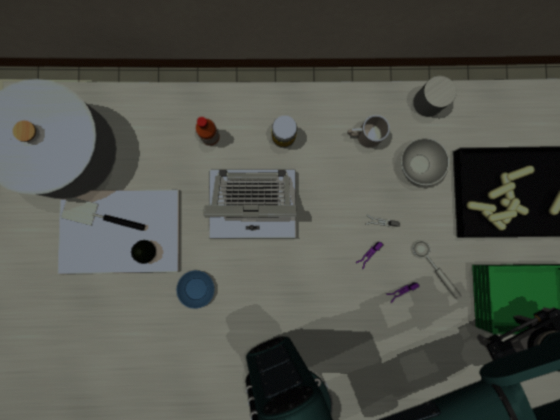

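Top view: the steel-coloured clip is at (383,222) with its tab at about (394,224) and mouth to the left (+y). The purple look-alikes are at (370,253) and (403,291), and they are not meant. The cutter is at (253,204), with the stud near (253,228) and the bar raised at about (250,211). I'll confirm in a crop and measure.

```bash
python3 - <<'E'
from h import *
s=load('top0'); im=s['image'][:,:,::-1]
a=cv2.resize(im[205:275,340:440],None,fx=4,fy=4,interpolation=cv2.INTER_CUBIC)
b=cv2.resize(im[160:245,200:305],None,fx=3.8,fy=3.8,interpolation=cv2.INTER_CUBIC)
h=max(a.shape[0],b.shape[0]); p=lambda x:cv2.copyMakeBorder(x,0,h-x.shape[0],0,0,0)
cv2.imwrite('pics/crop1.png',cv2.convertScaleAbs(np.hstack([p(a),p(b)]),alpha=1.4))
# base: bright corners on z=.04
hsv=cv2.cvtColor(im,cv2.COLOR_BGR2HSV)
print('base corners', onz(s,[(209,238),(297,238),(209,170),(296,170)],.04).round(4))
print('stud top',onz(s,[(253,228)],.065), cloud(s,[(253,228),(250,211),(220,210),(285,210)]).round(4))
print('clip',onz(s,[(394,224),(383,222),(368,220)],.01).round(4), cloud(s,[(394,224)]))
E
```

```text
base corners [[ 0.4738  0.2376  0.04  ]
 [ 0.4706 -0.0146  0.04  ]
 [ 0.6705  0.2377  0.04  ]
 [ 0.6683 -0.0149  0.04  ]]
stud top [[0.49991769 0.11066004 0.065     ]] [[0.5    0.1107 0.0637]
 [0.5499 0.1199 0.041 ]
 [0.5449 0.1933 0.1543]
 [0.5427 0.0228 0.1582]]
clip [[ 0.5089 -0.3039  0.01  ]
 [ 0.5152 -0.2716  0.01  ]
 [ 0.5216 -0.2274  0.01  ]] [[ 0.50794444 -0.29755215  0.03267215]]
```

View pics/crop1.png

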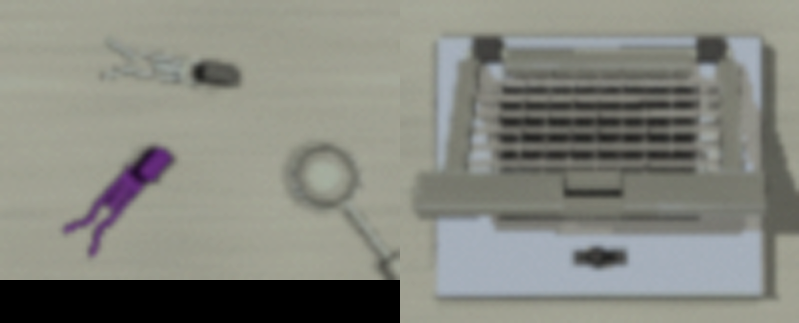

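The crop shows the grey steel clip, tab at about px (394,223) and mouth centre at about (366,220). The raised frame's bar has its slot at px (251,210), and the stud head is at about px (252.4,227.6). Next I'll refine these and plan the first move.

```bash
cat >> h.py <<'E'
def plan(p,yaw,cmd=None,cyaw=None):
    """tool-frame shift (cm) and z-turn from the (tool-down) pose"""
    o=robot.get_obs(); p0=np.array(o['tool_pos'] if cmd is None else cmd); y0=o['ee_rot'][2] if cyaw is None else cyaw
    M=R.from_euler('xyz',[np.pi,0,y0]).as_matrix()
    return (M.T@(np.array(p)-p0)*100).round(2), round(y0-yaw,4)
E
python3 - <<'E'
from h import *
for n in ('top0','scene0'):
    s=load(n); h,w=s['depth'].shape
    g=np.stack(np.meshgrid(np.arange(w),np.arange(h)),-1).reshape(-1,2)
    ok=s['depth'].ravel()>0; g=g[ok]; P=cloud(s,g); c=s['image'].reshape(-1,3)[ok].astype(int)
    # tab: tall points near the clip
    m=(abs(P[:,0]-.515)<.04)&(abs(P[:,1]+.28)<.06)&(P[:,2]>.02)
    print(n,'tab',m.sum(),P[m].mean(0).round(4),P[m].min(0).round(4),P[m].max(0).round(4))
    m2=m&(P[:,2]>.028); print(' tabtop',m2.sum(),P[m2].mean(0).round(4))
    m=(abs(P[:,0]-.5)<.03)&(abs(P[:,1]-.11)<.03)&(P[:,2]>.05)&(P[:,2]<.075)
    print(' stud',m.sum(),P[m].mean(0).round(4),P[m].min(0).round(4),P[m].max(0).round(4))
    # frame bar
    for y in (.03,.07,.15,.18):
        m=(abs(P[:,1]-y)<.006)&(P[:,0]>.48)&(P[:,0]<.7)&(P[:,2]>.1)
        q=P[m]; q=q[np.argsort(-q[:,2])][:30:3]; print(' y',y,m.sum(),q[:,[0,2]].round(3).tolist())
    m=(P[:,0]>.49)&(P[:,0]<.6)&(P[:,2]>.12)&(P[:,2]<.2)&(P[:,1]>-.04)&(P[:,1]<.26)
    print(' bar y',np.percentile(P[m][:,1],[1,50,99]).round(4))
    print(' clipdark', np.round(onz(s,[(366.3,220)],.0025),4) if n=='top0' else '')
print(plan((.554,.18,.26),1.558,(.244,-.493,.206),.4588))
E
```

```text
top0 tab 46 [ 0.5112 -0.2971  0.0334] [ 0.5049 -0.3104  0.0206] [ 0.5196 -0.2854  0.038 ]
 tabtop 44 [ 0.5113 -0.2976  0.0339]
 stud 22 [0.5024 0.1153 0.0665] [0.4971 0.1079 0.0621] [0.5084 0.1218 0.0715]
 y 0.03 81 [[0.532, 0.167], [0.534, 0.164], [0.534, 0.164], [0.535, 0.163], [0.535, 0.162], [0.537, 0.161], [0.54, 0.16], [0.543, 0.159], [0.543, 0.157], [0.54, 0.156]]
 y 0.07 90 [[0.532, 0.166], [0.532, 0.165], [0.535, 0.164], [0.53, 0.163], [0.53, 0.162], [0.538, 0.161], [0.538, 0.16], [0.527, 0.159], [0.527, 0.158], [0.541, 0.157]]
 y 0.15 84 [[0.533, 0.171], [0.531, 0.164], [0.538, 0.164], [0.533, 0.163], [0.539, 0.161], [0.536, 0.16], [0.531, 0.159], [0.547, 0.158], [0.528, 0.158], [0.542, 0.155]]
 y 0.18 91 [[0.533, 0.166], [0.536, 0.164], [0.534, 0.164], [0.536, 0.163], [0.531, 0.162], [0.539, 0.162], [0.539, 0.16], [0.529, 0.159], [0.545, 0.156], [0.529, 0.156]]
 bar y [-0.0031  0.1144  0.2304]
 clipdark [[ 0.522  -0.224   0.0025]]
scene0 tab 67 [ 0.5167 -0.3006  0.031 ] [ 0.5068 -0.3126  0.0207] [ 0.5231 -0.2864  0.0375]
 tabtop 51 [ 0.5155 -0.3007  0.0332]
 stud 2 [0.5078 0.1128 0.0515] [0.5076 0.1109 0.0507] [0.5081 0.1148 0.0524]
 y 0.03 66 [[0.538, 0.166], [0.536, 0.164], [0.537, 0.162], [0.539, 0.159], [0.545, 0.158], [0.544, 0.158], [0.541, 0.157], [0.548, 0.156], [0.549, 0.153], [0.55, 0.153]]
 y 0.07 62 [[0.539, 0.165], [0.54, 0.164], [0.539, 0.163], [0.536, 0.161], [0.54, 0.16], [0.544, 0.159], [0.545, 0.157], [0.55, 0.154], [0.547, 0.154], [0.549, 0.153]]
 y 0.15 83 [[0.537, 0.166], [0.54, 0.163], [0.538, 0.163], [0.543, 0.161], [0.54, 0.159], [0.548, 0.159], [0.53, 0.158], [0.544, 0.157], [0.546, 0.154], [0.548, 0.153]]
 y 0.18 58 [[0.537, 0.164], [0.534, 0.163], [0.541, 0.161], [0.539, 0.16], [0.544, 0.159], [0.541, 0.158], [0.546, 0.155], [0.549, 0.153], [0.551, 0.152], [0.555, 0.15]]
 bar y [-0.0046  0.0975  0.2291]
 clipdark 
(array([ 57.6 , -46.61,  -5.4 ]), -1.0992)
```

Call:
{"name": "move_arm", "arguments": {"deltas": [0, 0, -1.099, 57.8, -46.5, -5, 1, 0, 0, -1.099, 57.8, -46.5, -5, 1, 0, 0, -1.099, 57.8, -46.5, -5, 1, 0, 0, -1.099, 57.8, -46.5, -5, 1, 0, 0, -1.099, 57.8, -46.5, -5, 1, 0, 0, -1.099, 57.8, -46.5, -5, 1, 0, 0, -1.099, 57.8, -46.5, -5, 1, 0, 0, -1.099, 57.8, -46.5, -5, 1]}}

```text
time: 0.9
tool_pos: [0.4118, -0.1291, 0.2322]
ee_rot: [-3.142, 0.0, 1.561]
wrist_force: [-0.1, -0.9, 0.1]
width: 0.0335
finger_force: 0.0
```

```bash
python3 - <<'E'
from h import *
o=robot.get_obs(); print(o['time'],o['tool_pos'],o['ee_rot'],o['width'],plan((.553,.183,.235),1.558))
E
```

```text
0.9 [ 0.41175951 -0.12911889  0.2322072 ] [-3.14154973e+00  9.58365069e-05  1.56111563e+00] 0.033471093973480776 (array([31.35, 13.82, -0.28]), np.float64(0.0031))
```

Call:
{"name": "move_arm", "arguments": {"deltas": [0, 0, 0.003, 31.3, 13.8, -0.3, 1, 0, 0, 0.003, 31.3, 13.8, -0.3, 1, 0, 0, 0.003, 31.3, 13.8, -0.3, 1, 0, 0, 0.003, 31.3, 13.8, -0.3, 1, 0, 0, 0.003, 31.3, 13.8, -0.3, 1, 0, 0, 0.003, 31.3, 13.8, -0.3, 1, 0, 0, 0.003, 31.3, 13.8, -0.3, 1, 0, 0, 0.003, 31.3, 13.8, -0.3, 1]}}

```text
time: 1.7
tool_pos: [0.5541, 0.1844, 0.233]
ee_rot: [-3.139, -0.001, 1.561]
wrist_force: [0.8, 0.0, 0.6]
width: 0.0008
finger_force: 0.0
```

Call:
{"name": "move_arm", "arguments": {"deltas": [0, 0, 0, 0, 0, 0, 1]}}

```text
time: 1.8
tool_pos: [0.5533, 0.1805, 0.2341]
ee_rot: [-3.139, 0.001, 1.556]
wrist_force: [0.0, -1.3, -1.2]
width: 0.0006
finger_force: 0.0
```

Call:
{"name": "move_arm", "arguments": {"deltas": [0, 0, 0, 0, 0, 1.5, 1, 0, 0, 0, 0, 0, 3, 1, 0, 0, 0, 0, 0, 4.5, 1, 0, 0, 0, 0, 0, 5.5, 1, 0, 0, 0, 0, 0, 6, 1, 0, 0, 0, 0, 0, 6.4, 1, 0, 0, 0, 0, 0, 6.4, 1]}}

```text
time: 2.5
tool_pos: [0.5535, 0.1799, 0.171]
ee_rot: [-3.141, 0.0, 1.555]
wrist_force: [-0.0, -0.5, 0.4]
width: 0.0005
finger_force: 0.0
```

Call:
{"name": "move_arm", "arguments": {"deltas": [0, 0, 0, 0, 0, 0.5, 1, 0, 0, 0, 0, 0, 1.0, 1, 0, 0, 0, 0, -0.4, 1.5, 1, 0, 0, 0, 0, -0.8, 1.95, 1, 0, 0, 0, 0, -1.2, 2.4, 1, 0, 0, 0, 0, -1.65, 2.9, 1, 0, 0, 0, 0, -2.0, 3.4, 1, 0, 0, 0, 0, -2.3, 3.95, 1]}}

```text
time: 3.3
tool_pos: [0.53, 0.1805, 0.1316]
ee_rot: [-3.141, 0.0, 1.555]
wrist_force: [-0.2, 0.0, 1.4]
width: 0.0003
finger_force: 0.6
```

```bash
python3 - <<'E'
from h import *
o=robot.get_obs(); print(o['wrist_force'],o['tool_pos']); s=snap('scene','s2')
im=s['image'][:,:,::-1][120:270,220:400]; cv2.imwrite('pics/s2c.png',cv2.resize(im,None,fx=4,fy=4,interpolation=cv2.INTER_CUBIC))
E
```

```text
[-0.15956149  0.03118417  1.3513011 ] [0.52996388 0.18046014 0.13164267]
```

View pics/s2c.png

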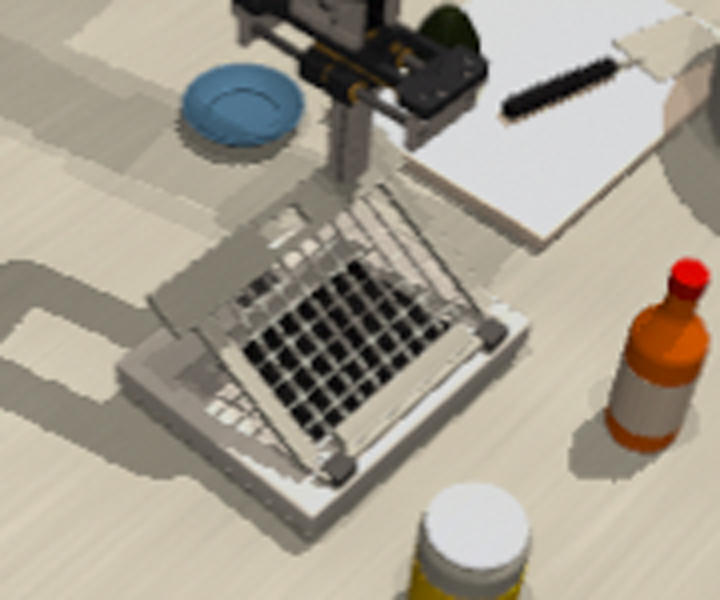

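The finger is on the bar on the +y side and the frame is following it down. Continuing along the arc.

Call:
{"name": "move_arm", "arguments": {"deltas": [0, 0, 0, 0, -0.35, 0.5, 1, 0, 0, 0, 0, -0.65, 1.05, 1, 0, 0, 0, 0, -0.9, 1.6, 1, 0, 0, 0, 0, -1.15, 2.15, 1, 0, 0, 0, 0, -1.4, 2.7, 1, 0, 0, 0, 0, -1.6, 3.3, 1, 0, 0, 0, 0, -1.8, 3.9, 1, 0, 0, 0, 0, -1.95, 4.5, 1]}}

```text
time: 4.15
tool_pos: [0.5108, 0.1807, 0.0862]
ee_rot: [-3.141, 0.0, 1.555]
wrist_force: [-0.6, -0.6, 1.7]
width: 0.0006
finger_force: 0.4
```

Call:
{"name": "move_arm", "arguments": {"deltas": [0, 0, 0, 0, -0.1, 0.6, 1, 0, 0, 0, 0, -0.25, 1.2, 1, 0, 0, 0, 0, -0.35, 1.8, 1, 0, 0, 0, 0, -0.45, 2.4, 1, 0, 0, 0, 0, -0.45, 2.8, 1, 0, 0, 0, 0, -0.5, 3.1, 1, 0, 0, 0, 0, -0.5, 3.3, 1, 0, 0, 0, 0, -0.5, 3.4, 1]}}

```text
time: 4.95
tool_pos: [0.506, 0.1808, 0.0527]
ee_rot: [-3.141, 0.0, 1.555]
wrist_force: [-0.5, 0.8, -0.2]
width: 0.0003
finger_force: 0.4
```

Call:
{"name": "move_arm", "arguments": {"deltas": [0, 0, 0, 0, 0, 0.1, 1, 0, 0, 0, 0, 0, 0.2, 1, 0, 0, 0, 0, 0, 0.3, 1, 0, 0, 0, 0, 0, 0.35, 1, 0, 0, 0, 0, 0, 0.35, 1]}}

```text
time: 5.45
tool_pos: [0.5061, 0.1808, 0.0503]
ee_rot: [3.141, 0.0, 1.555]
wrist_force: [-2.4, -0.5, 4.8]
width: 0.0006
finger_force: 2.4
```

```bash
python3 - <<'E'
from h import *
o=robot.get_obs(); print(o['wrist_force'],o['tool_pos']); s=snap('top','t3')
P=cloud(s,[(int(x),y) for x in (225,285,295) for y in (224,227,230)]); print(P.round(4).tolist())
a=cv2.resize(s['image'][:,:,::-1][160:245,200:305],None,fx=3.8,fy=3.8,interpolation=cv2.INTER_CUBIC)
z=snap('scene','s3')
b=cv2.resize(z['image'][:,:,::-1][160:260,240:360],None,fx=3.2,fy=3.2,interpolation=cv2.INTER_CUBIC)
cv2.imwrite('pics/c3.png',np.hstack([cv2.convertScaleAbs(a[:320],alpha=1.4),b[:320]]))
E
```

```text
[-2.42236566 -0.52876681  4.78194253] [0.50614221 0.18078273 0.05025848]
[[0.495, 0.1519, 0.4343], [0.489, 0.1518, 0.4351], [0.4832, 0.1524, 0.4296], [0.5108, 0.0197, 0.0488], [0.5021, 0.0199, 0.0521], [0.4537, 0.0617, 1.3225], [0.511, -0.0095, 0.0387], [0.5023, -0.0093, 0.0393], [0.4936, -0.0092, 0.0401]]
```

View pics/c3.png

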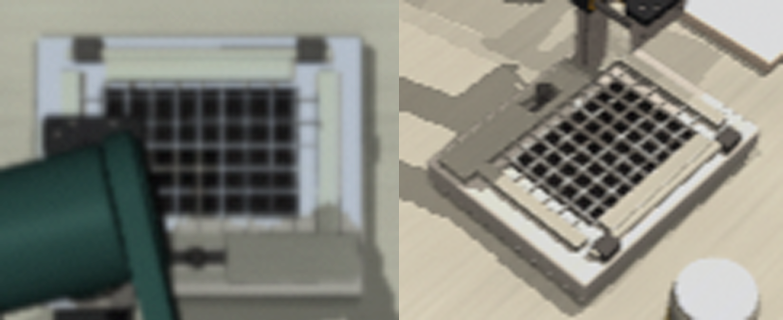

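The frame is down: the bar lies flat and the stud stands in its slot (left crop (200,257), so top px (252.6,227.6)). A slightly firmer press will confirm the stop, then I'll lift.

Call:
{"name": "move_arm", "arguments": {"deltas": [0, 0, 0, 0, 0, 0.1, 1, 0, 0, 0, 0, 0, 0.2, 1, 0, 0, 0, 0, 0, 0.2, 1]}}

```text
time: 5.85
tool_pos: [0.5062, 0.1808, 0.0501]
ee_rot: [3.141, 0.0, 1.555]
wrist_force: [-6.8, -0.3, 13.5]
width: 0.0004
finger_force: 6.6
```

Call:
{"name": "move_arm", "arguments": {"deltas": [0, 0, 0, 0, 0, -1, 1, 0, 0, 0, 0, 0, -5, 1, 0, 0, 0, 0, 0, -10, 1, 0, 0, 0, 0, 0, -13, 1, 0, 0, 0, -40, 0, -13, -0.2, 0, 0, 0, -40, 0, -13, -0.2, 0, 0, 0, -40, 0, -13, -0.2, 0, 0, 0, -40, 0, -13, -0.2]}}

```text
time: 6.65
tool_pos: [0.503, -0.0209, 0.1775]
ee_rot: [3.14, 0.0, 1.556]
wrist_force: [0.5, -1.3, -0.3]
width: 0.0288
finger_force: 0.0
```

```bash
python3 - <<'E'
from h import *
o=robot.get_obs(); print(o['time'],o['tool_pos'],o['ee_rot'],o['width'],plan((.5125,-.298,.09),1.44))
E
```

```text
6.65 [ 0.50299925 -0.02086255  0.17754151] [3.14012510e+00 3.59306994e-04 1.55558103e+00] 0.028830656979301445 (array([-27.7 ,   1.37,   8.75]), np.float64(0.1156))
```

Call:
{"name": "move_arm", "arguments": {"deltas": [0, 0, 0.115, -27.7, 1.4, 2.7, -0.1, 0, 0, 0.115, -27.7, 1.4, 2.7, -0.1, 0, 0, 0.115, -27.7, 1.4, 2.7, -0.1, 0, 0, 0.115, -27.7, 1.4, 2.7, -0.1, 0, 0, 0.115, -27.7, 1.4, 2.7, -0.1, 0, 0, 0.115, -27.7, 1.4, 2.7, -0.1, 0, 0, 0.115, -27.7, 1.4, 2.7, -0.1, 0, 0, 0.115, -27.7, 1.4, 2.7, -0.1]}}

```text
time: 7.45
tool_pos: [0.5124, -0.2966, 0.1498]
ee_rot: [-3.141, -0.001, 1.439]
wrist_force: [0.4, 0.3, 1.6]
width: 0.0518
finger_force: 0.0
```

```bash
python3 - <<'E'
from h import *
o=robot.get_obs(); print(o['time'],o['tool_pos'],o['ee_rot'],o['width'])
s=snap('top','t4'); z=snap('scene','s4')
a=s['image'][205:245,225:310,::-1]; b=z['image'][255:305,150:250,::-1]; c=s['image'][190:250,340:430,::-1]
f=lambda x:cv2.resize(x,(400,int(400*x.shape[0]/x.shape[1])),interpolation=cv2.INTER_CUBIC)
c=f(c);t=np.vstack([f(a),f(b)]); H=max(len(c),len(t)); p=lambda x:cv2.copyMakeBorder(x,0,H-len(x),0,0,0)
cv2.imwrite('pics/c4.png',np.hstack([p(t),p(c)])); print(len(f(a)))
# stud: dark blob on the bar
for n,q,(u0,u1,v0,v1) in(('t',s,(240,266,219,237)),('s',z,(265,300,175,205))):
    g=cv2.cvtColor(q['image'],cv2.COLOR_RGB2GRAY)[v0:v1,u0:u1]; print(n); print(g)
E
```

```text
7.45 [ 0.51239358 -0.29656751  0.1498388 ] [-3.14109094e+00 -9.53808245e-04  1.43854084e+00] 0.0517981797010323
188
t
[[123 132 136 136 136 136 136 135 137 137 138 138 136 137 138 138 138 137
  132 125 133 136 137 136 128 116]
 [108 120 125 126 126 128 135 138 138 137 138 137 136 137 138 138 138 136
  131 121 127 131 132 132 127 116]
 [102 109 113 113 112 117 131 137 137 137 137 137 137 137 137 137 137 136
  130 117 119 124 128 128 125 120]
 [126 127 127 127 121 112 127 136 136 136 136 136 136 136 137 137 136 137
  131 126 129 133 133 134 134 132]
 [136 135 135 134 124 110 125 133 133 134 132 130 132 131 133 133 132 131
  130 126 133 136 136 136 137 136]
 [136 136 135 134 123 101 115 127 128 123 115 109 110 117 124 124 124 123
  120 119 131 137 137 136 136 137]
 [135 136 136 134 119  85  94 112 113 102  80  67  70  84 102 102 101 102
  103 110 129 135 137 135 136 136]
 [136 136 137 134 118  73  64  73  71  62  53  49  48  47  55  58  61  68
   76  98 127 136 136 136 136 136]
 [136 136 136 134 117  70  55  54  50  42  45  51  47  35  30  35  42  55
   66  94 127 135 136 136 136 136]
 
[... 474 characters left out ...]
37 136 135 135 137 136 137 137 137
  134 130 133 134 135 135 134 135]
 [128 128 128 126 123 120 132 137 137 137 137 138 137 137 136 137 136 137
  134 131 128 127 128 127 128 129]
 [118 118 118 118 122 130 136 138 137 138 137 137 137 137 137 138 137 137
  137 132 123 119 119 119 119 122]
 [132 132 132 132 133 137 137 138 138 138 137 138 137 137 138 138 138 138
  138 136 133 133 132 132 132 133]
 [136 135 135 135 135 135 135 135 135 135 135 135 136 135 135 134 136 135
  134 135 135 135 134 135 135 134]]
s
[[205 205 205 ... 206 198 198]
 [205 204 204 ... 198 199 201]
 [204 204 205 ... 200 199 200]
 ...
 [200 200 198 ...  38  59 104]
 [200 199 202 ...  28  42  86]
 [199 199 200 ...  66 126 132]]
```

View pics/c4.png

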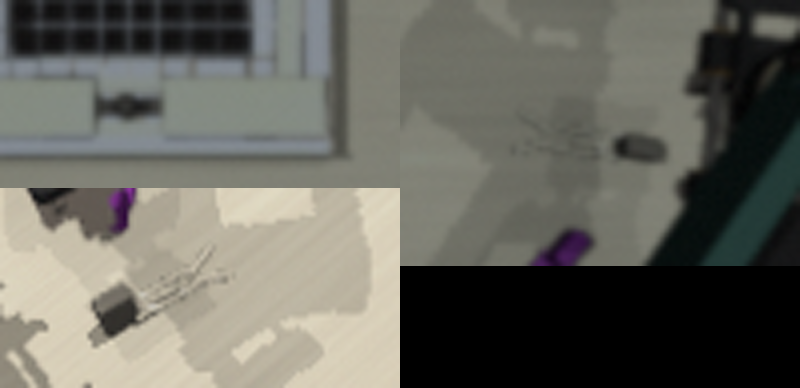

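```bash
python3 - <<'E'
from h import *
s=load('t4'); z=load('s4')
print('head',onz(s,[(251.8,227.3)],.065),'bar',onz(s,[(252,227.8)],.05),'base?',onz(s,[(245,228),(259.3,228)],.05))
print('tab',onz(s,[(395.8,223.5)],.034),onz(z,[(178.5,282)],.034)); m=onz(s,[(365.7,219.7)],.0025); print('mouth',m, onz(z,[(150+222/4,255+(262-188)/4)],.0025))
E
```

```text
head [[0.50193194 0.11402503 0.065     ]] bar [[0.50107449 0.11408916 0.05      ]] base? [[0.500752   0.13402978 0.05      ]
 [0.50024725 0.09328357 0.05      ]]
tab [[ 0.50928197 -0.30245525  0.034     ]] [[ 0.51599016 -0.29758397  0.034     ]]
mouth [[ 0.52293713 -0.22220542  0.0025    ]] [[ 0.52966896 -0.22418263  0.0025    ]]
```

The clip tab lies between the fingers' lines at (.5127,-.2995), with clip yaw about 1.40. The slot spans y .093 to .134 with the stud near y .114, and the clip is undisturbed. Descending to grasp.

Call:
{"name": "move_arm", "arguments": {"deltas": [0, 0, 0.039, -0.3, 0, 4, -0.1, 0, 0, 0.039, -0.3, 0, 8, -0.1, 0, 0, 0.039, -0.3, 0, 11, -0.1, 0, 0, 0.039, -0.3, 0, 13, -0.1, 0, 0, 0.039, -0.3, 0, 14, -0.1, 0, 0, 0.039, -0.3, 0, 14.3, -0.1, 0, 0, 0.039, -0.3, 0, 14.5, -0.1, 0, 0, 0.039, -0.3, 0, 14.5, -0.1]}}

```text
time: 8.35
tool_pos: [0.5131, -0.2996, 0.0069]
ee_rot: [3.139, 0.001, 1.401]
wrist_force: [-0.4, -0.4, 0.0]
width: 0.0517
finger_force: 0.0
```

Call:
{"name": "move_arm", "arguments": {"deltas": [0, 0, 0, 0, 0, 0, 0.3, 0, 0, 0, 0, 0, 0, 0.5, 0, 0, 0, 0, 0, 0, 0.6, 0, 0, 0, 0, 0, 0, 0.7, 0, 0, 0, 0, 0, 0, 0.8, 0, 0, 0, 0, 0, 0, 1, 0, 0, 0, 0, 0, 0, 1, 0, 0, 0, 0, 0, 0, 1]}}

```text
time: 9.15
tool_pos: [0.5122, -0.2994, 0.0055]
ee_rot: [3.141, 0.0, 1.401]
wrist_force: [-0.2, 0.5, 1.5]
width: 0.014
finger_force: 30.0
```

Call:
{"name": "move_arm", "arguments": {"deltas": [0, 0, 0, 0, 0, -2, 1, 0, 0, 0, 0, 0, -6, 1, 0, 0, 0, 0, 0, -10, 1, 0, 0, -0.157, 5, -1, -11.5, 1, 0, 0, -0.157, 10, -2, -11.5, 1, 0, 0, -0.157, 14.5, -2.9, -11.5, 1, 0, 0, -0.157, 19, -3.8, -11.5, 1, 0, 0, -0.157, 23, -4.6, -11.5, 1]}}

```text
time: 9.95
tool_pos: [0.505, -0.0627, 0.1202]
ee_rot: [-3.141, -0.0, 1.558]
wrist_force: [1.1, -0.8, -0.5]
width: 0.0142
finger_force: 30.0
```

```bash
python3 - <<'E'
from h import *
o=robot.get_obs(); print(o['tool_pos'],o['ee_rot'],o['width'],plan((.502,.015,.095),1.558))
E
```

```text
[ 0.50502481 -0.06266806  0.12022956] [-3.14140843e+00 -3.21573331e-04  1.55821180e+00] 0.014163792559311033 (array([ 7.76, -0.4 ,  2.52]), np.float64(0.0002))
```

Call:
{"name": "move_arm", "arguments": {"deltas": [0, 0, 0, 3, -0.2, 0, 1, 0, 0, 0, 5, -0.3, 1, 1, 0, 0, 0, 7, -0.4, 2, 1, 0, 0, 0, 7.7, -0.4, 2.5, 1, 0, 0, 0, 7.7, -0.4, 2.5, 1]}}

```text
time: 10.45
tool_pos: [0.5018, 0.0128, 0.0943]
ee_rot: [-3.139, 0.0, 1.559]
wrist_force: [0.1, 0.3, 0.0]
width: 0.0139
finger_force: 30.0
```

```bash
python3 - <<'E'
from h import *
o=robot.get_obs(); print(o['time'],o['tool_pos'],o['ee_rot'],o['width'])
s=snap('top','t5'); z=snap('scene','s5')
a=s['image'][205:245,225:310,::-1]; b=z['image'][165:240,235:335,::-1]
f=lambda x,w:cv2.resize(x,(w,int(w*x.shape[0]/x.shape[1])),interpolation=cv2.INTER_CUBIC)
a=cv2.convertScaleAbs(f(a,510),alpha=1.4);b=f(b,400); b=cv2.copyMakeBorder(b,0,0,0,110,0)
cv2.imwrite('pics/c5.png',np.vstack([a,b])); print(a.shape,b.shape)
E
```

```text
10.45 [0.50184419 0.01275406 0.09425942] [-3.13922621e+00  1.94302356e-04  1.55941548e+00] 0.01392076863415447
(240, 510, 3) (300, 510, 3)
```

View pics/c5.png

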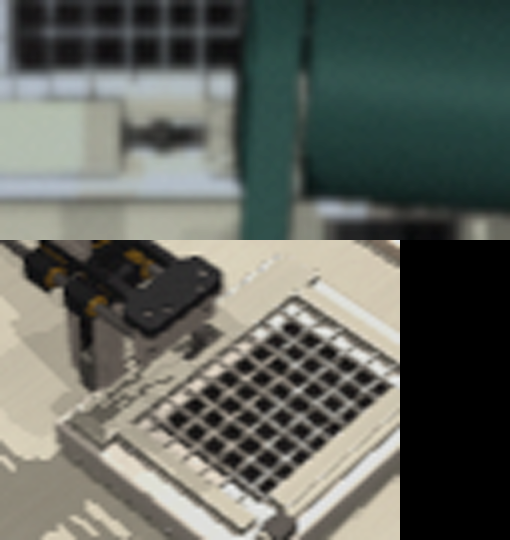

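Top crop: the stud head is at (163,133), i.e. px (252.2,227.2). In the scene crop the gripper with the clip is over the bar's -y end and the stud is at about px (286,189). Next I'll check the leg points by depth.

```bash
python3 - <<'E'
from h import *
for n in('t5','s5'):
    s=load(n);h,w=s['depth'].shape
    g=np.stack(np.meshgrid(np.arange(w),np.arange(h)),-1).reshape(-1,2);g=g[s['depth'].ravel()>0];P=cloud(s,g)
    m=(abs(P[:,0]-.5)<.03)&(P[:,1]>.03)&(P[:,1]<.13)&(P[:,2]>.075)&(P[:,2]<.105)
    print(n,m.sum()); q=P[m];i=np.argsort(q[:,1]); print(np.c_[q[i],g[m][i]][::max(1,len(i)//25)].round(3).tolist())
    m=(abs(P[:,0]-.503)<.02)&(abs(P[:,1]-.114)<.02)&(P[:,2]>.055)&(P[:,2]<.072); print(' head',m.sum(),P[m].mean(0).round(4),g[m].mean(0))
print(onz(load('t5'),[(252.2,227.2)],.065),onz(load('s5'),[(286.2,188.7)],.063))
E
```

```text
t5 18
[[0.506, 0.049, 0.094, 275.0, 225.0], [0.509, 0.049, 0.1, 275.0, 224.0], [0.495, 0.052, 0.093, 274.0, 229.0], [0.493, 0.052, 0.093, 274.0, 230.0], [0.512, 0.082, 0.093, 263.0, 223.0], [0.51, 0.082, 0.094, 263.0, 224.0], [0.493, 0.082, 0.096, 263.0, 230.0], [0.49, 0.082, 0.092, 263.0, 231.0], [0.515, 0.085, 0.094, 262.0, 222.0], [0.512, 0.085, 0.095, 262.0, 223.0], [0.488, 0.085, 0.094, 262.0, 232.0], [0.49, 0.085, 0.091, 262.0, 231.0], [0.512, 0.087, 0.098, 261.0, 223.0], [0.515, 0.087, 0.094, 261.0, 222.0], [0.488, 0.088, 0.095, 261.0, 232.0], [0.49, 0.088, 0.091, 261.0, 231.0], [0.515, 0.09, 0.095, 260.0, 222.0], [0.488, 0.09, 0.092, 260.0, 232.0]]
 head 29 [0.5004 0.1137 0.0637] [251.93103448 227.86206897]
s5 14
[[0.514, 0.033, 0.093, 267.0, 197.0], [0.513, 0.033, 0.096, 267.0, 196.0], [0.514, 0.036, 0.094, 268.0, 196.0], [0.508, 0.039, 0.096, 267.0, 194.0], [0.512, 0.039, 0.094, 268.0, 195.0], [0.506, 0.041, 0.088, 267.0, 195.0], [0.509, 0.042, 0.095, 268.0, 194.0], [0.504, 0.043, 0.094, 267.0, 193.0], [0.507, 0.044, 0.095, 268.0, 193.0], [0.505, 0.046, 0.096, 268.0, 192.0], [0.5, 0.047, 0.096, 267.0, 191.0], [0.5, 0.047, 0.091, 267.0, 192.0], [0.499, 0.052, 0.091, 268.0, 191.0], [0.499, 0.052, 0.096, 268.0, 190.0]]
 head 15 [0.5098 0.114  0.063 ] [285.26666667 188.06666667]
[[0.50219985 0.11289652 0.065     ]] [[0.51358426 0.11405468 0.063     ]]
```

Top view puts the legs at x .488 and .515 (mid .5015) and the stud at x about .501, y about .113, so they are aligned. Mouth tip y about .090 is clear of the head. Lowering onto the bar.

Call:
{"name": "move_arm", "arguments": {"deltas": [0, 0, 0, 0, 0, 1, 1, 0, 0, 0, 0, 0, 2, 1, 0, 0, 0, 0, 0, 2.8, 1, 0, 0, 0, 0, 0, 3.3, 1, 0, 0, 0, 0, 0, 3.5, 1, 0, 0, 0, 0, 0, 3.65, 1, 0, 0, 0, 0, 0, 3.75, 1, 0, 0, 0, 0, 0, 3.8, 1]}}

```text
time: 11.35
tool_pos: [0.503, 0.0122, 0.0576]
ee_rot: [3.141, 0.0, 1.558]
wrist_force: [-0.1, -0.4, -0.7]
width: 0.0139
finger_force: 30.0
```

Call:
{"name": "move_arm", "arguments": {"deltas": [0, 0, 0, 0, 0, 0.05, 1, 0, 0, 0, 0, 0, 0.1, 1, 0, 0, 0, 0, 0, 0.1, 1]}}

```text
time: 11.65
tool_pos: [0.5027, 0.0122, 0.0564]
ee_rot: [3.141, 0.0, 1.558]
wrist_force: [0.3, -0.3, -1.5]
width: 0.0137
finger_force: 30.0
```

Call:
{"name": "move_arm", "arguments": {"deltas": [0, 0, 0, 0, 0, 0.03, 1, 0, 0, 0, 0, 0, 0.06, 1, 0, 0, 0, 0, 0, 0.1, 1, 0, 0, 0, 0, 0, 0.1, 1]}}

```text
time: 12.05
tool_pos: [0.5027, 0.0122, 0.0554]
ee_rot: [3.141, 0.0, 1.558]
wrist_force: [-0.7, -0.5, -0.2]
width: 0.0139
finger_force: 30.0
```

Call:
{"name": "move_arm", "arguments": {"deltas": [0, 0, 0, 0, 0, 0.03, 1, 0, 0, 0, 0, 0, 0.06, 1, 0, 0, 0, 0, 0, 0.06, 1]}}

```text
time: 12.35
tool_pos: [0.5028, 0.0121, 0.0554]
ee_rot: [3.141, 0.0, 1.558]
wrist_force: [-1.1, 0.1, 3.8]
width: 0.0139
finger_force: 30.0
```

Call:
{"name": "move_arm", "arguments": {"deltas": [0, 0, 0, 0, 0, 0.03, 1, 0, 0, 0, 0, 0, 0.06, 1, 0, 0, 0, 0, 0, 0.06, 1]}}

```text
time: 12.65
tool_pos: [0.5028, 0.0121, 0.0554]
ee_rot: [3.141, 0.0, 1.558]
wrist_force: [-2.4, 0.5, 7.8]
width: 0.0136
finger_force: 30.0
```

Call:
{"name": "move_arm", "arguments": {"deltas": [0, 0, 0, 0, 0, -0.08, 1, 0, 0, 0, 0.3, -0.05, -0.08, 1, 0, 0, 0, 0.6, -0.1, -0.08, 1, 0, 0, 0, 0.9, -0.1, -0.08, 1, 0, 0, 0, 1.2, -0.1, -0.08, 1, 0, 0, 0, 1.5, -0.1, -0.08, 1, 0, 0, 0, 1.8, -0.1, -0.08, 1, 0, 0, 0, 2.0, -0.1, -0.08, 1]}}

```text
time: 13.45
tool_pos: [0.5023, 0.0321, 0.0554]
ee_rot: [3.141, 0.001, 1.558]
wrist_force: [0.1, -4.7, 5.2]
width: 0.0136
finger_force: 30.0
```

Call:
{"name": "move_arm", "arguments": {"deltas": [0, 0, 0, 0.1, 0, 0, 1, 0, 0, 0, 0.2, 0, 0, 1, 0, 0, 0, 0.3, 0, 0, 1, 0, 0, 0, 0.4, 0, 0, 1, 0, 0, 0, 0.5, 0, 0, 1, 0, 0, 0, 0.6, 0, 0, 1]}}

```text
time: 14.05
tool_pos: [0.5024, 0.038, 0.0554]
ee_rot: [3.141, 0.001, 1.558]
wrist_force: [0.8, -4.8, 5.4]
width: 0.0137
finger_force: 30.0
```

Call:
{"name": "move_arm", "arguments": {"deltas": [0, 0, 0, 0, 0, -0.07, 1, 0, 0, 0, 0.1, 0, -0.07, 1, 0, 0, 0, 0.2, 0, -0.07, 1, 0, 0, 0, 0.3, 0, -0.07, 1]}}

```text
time: 14.45
tool_pos: [0.5018, 0.0414, 0.0554]
ee_rot: [-3.141, -0.0, 1.558]
wrist_force: [-0.1, -2.0, 2.5]
width: 0.0137
finger_force: 30.0
```

Call:
{"name": "move_arm", "arguments": {"deltas": [0, 0, 0, 0.1, 0, 0, 1, 0, 0, 0, 0.2, 0, 0, 1, 0, 0, 0, 0.3, 0, 0, 1]}}

```text
time: 14.75
tool_pos: [0.5019, 0.0444, 0.0554]
ee_rot: [-3.141, -0.0, 1.558]
wrist_force: [-0.4, -1.4, 1.0]
width: 0.0137
finger_force: 30.0
```

Call:
{"name": "move_arm", "arguments": {"deltas": [0, 0, 0, 0.1, 0, 0, 1, 0, 0, 0, 0.2, 0, 0, 1]}}

```text
time: 14.95
tool_pos: [0.5019, 0.0465, 0.0554]
ee_rot: [-3.141, -0.0, 1.558]
wrist_force: [-0.3, -0.4, 1.9]
width: 0.0139
finger_force: 30.0
```

Call:
{"name": "move_arm", "arguments": {"deltas": [0, 0, 0, 0.1, 0, 0, 1, 0, 0, 0, 0.2, 0, 0, 1]}}

```text
time: 15.15
tool_pos: [0.502, 0.0484, 0.0554]
ee_rot: [-3.141, -0.0, 1.558]
wrist_force: [-0.4, -1.0, -0.5]
width: 0.0139
finger_force: 30.0
```

Call:
{"name": "move_arm", "arguments": {"deltas": [0, 0, 0, 0.1, 0, 0, 1, 0, 0, 0, 0.2, 0, 0, 1]}}

```text
time: 15.35
tool_pos: [0.5022, 0.0502, 0.0555]
ee_rot: [3.142, 0.0, 1.558]
wrist_force: [0.8, -1.5, 0.3]
width: 0.0142
finger_force: 30.0
```

Call:
{"name": "move_arm", "arguments": {"deltas": [0, 0, 0, 0.05, 0, 0, 1, 0, 0, 0, 0.1, 0, 0, 1]}}

```text
time: 15.55
tool_pos: [0.5023, 0.051, 0.0555]
ee_rot: [3.141, 0.0, 1.558]
wrist_force: [1.0, -2.1, -0.5]
width: 0.0137
finger_force: 30.0
```

Call:
{"name": "move_arm", "arguments": {"deltas": [0, 0, 0, 0.05, 0, 0, 1, 0, 0, 0, 0.1, 0, 0, 1]}}

```text
time: 15.75
tool_pos: [0.5024, 0.0517, 0.0556]
ee_rot: [3.141, 0.001, 1.558]
wrist_force: [1.8, -2.9, -1.1]
width: 0.0137
finger_force: 30.0
```

Call:
{"name": "move_arm", "arguments": {"deltas": [0, 0, 0, 0.05, 0, 0, 1, 0, 0, 0, 0.1, 0, 0, 1]}}

```text
time: 15.95
tool_pos: [0.5024, 0.0524, 0.0557]
ee_rot: [3.141, 0.002, 1.558]
wrist_force: [0.8, -4.6, -0.3]
width: 0.0135
finger_force: 30.0
```

Call:
{"name": "move_arm", "arguments": {"deltas": [0, 0, 0, 0.05, 0, 0, 1, 0, 0, 0, 0.1, 0, 0, 1]}}

```text
time: 16.15
tool_pos: [0.5024, 0.053, 0.0557]
ee_rot: [3.141, 0.003, 1.558]
wrist_force: [1.1, -6.2, -0.6]
width: 0.014
finger_force: 30.0
```

Call:
{"name": "move_arm", "arguments": {"deltas": [0, 0, 0, 0.05, 0, 0, 1, 0, 0, 0, 0.1, 0, 0, 1]}}

```text
time: 16.35
tool_pos: [0.5024, 0.0534, 0.0558]
ee_rot: [3.141, 0.004, 1.557]
wrist_force: [1.9, -7.0, 0.1]
width: 0.0139
finger_force: 30.0
```

Call:
{"name": "move_arm", "arguments": {"deltas": [0, 0, 0, 0.05, 0, 0, 1, 0, 0, 0, 0.07, 0, 0, 1]}}

```text
time: 16.55
tool_pos: [0.5024, 0.0537, 0.0558]
ee_rot: [3.141, 0.005, 1.557]
wrist_force: [1.4, -8.7, -0.4]
width: 0.014
finger_force: 30.0
```

Call:
{"name": "move_arm", "arguments": {"deltas": [0, 0, 0, 0.04, 0, 0, 1, 0, 0, 0, 0.08, 0, 0, 1]}}

```text
time: 16.75
tool_pos: [0.5025, 0.0538, 0.0559]
ee_rot: [3.141, 0.006, 1.557]
wrist_force: [1.1, -10.6, 1.2]
width: 0.0137
finger_force: 30.0
```

Call:
{"name": "move_arm", "arguments": {"deltas": [0, 0, 0, 0.04, 0, 0, 1, 0, 0, 0, 0.06, 0, 0, 1]}}

```text
time: 16.95
tool_pos: [0.5025, 0.054, 0.056]
ee_rot: [3.141, 0.007, 1.557]
wrist_force: [0.1, -10.6, 0.8]
width: 0.0138
finger_force: 30.0
```

Call:
{"name": "move_arm", "arguments": {"deltas": [0, 0, 0, 0.04, 0, 0, 1, 0, 0, 0, 0.06, 0, 0, 1]}}

```text
time: 17.15
tool_pos: [0.5025, 0.0541, 0.056]
ee_rot: [3.141, 0.008, 1.557]
wrist_force: [0.2, -13.1, 0.1]
width: 0.0137
finger_force: 30.0
```

Call:
{"name": "move_arm", "arguments": {"deltas": [0, 0, 0, 0.03, 0, 0, 1, 0, 0, 0, 0.05, 0, 0, 1]}}

```text
time: 17.35
tool_pos: [0.5026, 0.0543, 0.0561]
ee_rot: [3.141, 0.008, 1.557]
wrist_force: [0.5, -13.5, 1.6]
width: 0.0139
finger_force: 30.0
```

Call:
{"name": "move_arm", "arguments": {"deltas": [0, 0.008, 0, 0, 0, 0, 1, 0, 0.008, 0, 0.02, 0, 0, 1, 0, 0.008, 0, 0.03, 0, 0, 1]}}

```text
time: 17.65
tool_pos: [0.5025, 0.0586, 0.0557]
ee_rot: [3.141, -0.008, 1.557]
wrist_force: [2.0, -3.3, -1.1]
width: 0.014
finger_force: 30.0
```

```bash
python3 - <<'E'
from h import *
o=robot.get_obs(); print(o['time'],o['tool_pos'],o['wrist_force'],o['wrist_torque'])
s=snap('top','t6'); z=snap('scene','s6')
a=s['image'][210:242,225:293,::-1]; b=z['image'][165:225,245:325,::-1]
f=lambda x,w:cv2.resize(x,(w,int(w*x.shape[0]/x.shape[1])),interpolation=cv2.INTER_CUBIC)
a=cv2.convertScaleAbs(f(a,510),alpha=1.5);b=cv2.copyMakeBorder(f(b,460),0,0,0,50,0)
cv2.imwrite('pics/c6.png',np.vstack([a,b])); print(a.shape,b.shape)
E
```

```text
17.65 [0.50247188 0.05857332 0.05571068] [ 2.0132165  -3.29500368 -1.14531862] [-0.5932308  -0.45302781 -0.12608253]
(240, 510, 3) (345, 510, 3)
```

View pics/c6.png

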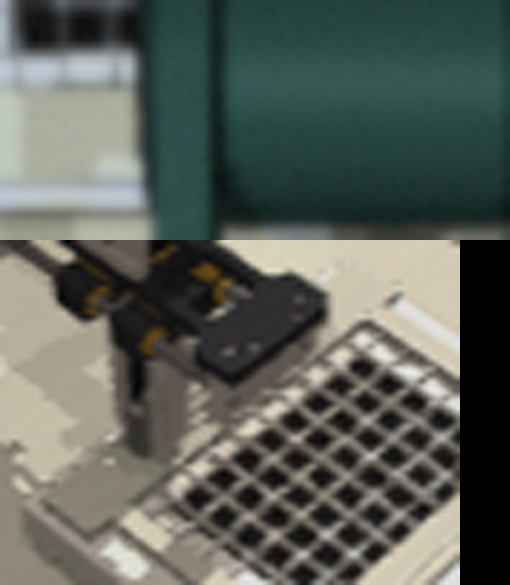

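It snapped: the TCP jumped from .0543 to .0586 and the push dropped from 13.5 to 3.3 N. The image shows the gripper over the bar with the stud hidden behind it. Now I'll feel for the stop.

Call:
{"name": "move_arm", "arguments": {"deltas": [0, -0.006, 0, 0.05, 0, 0, 1, 0, -0.006, 0, 0.1, 0, 0, 1]}}

```text
time: 17.95
tool_pos: [0.5025, 0.0596, 0.0558]
ee_rot: [3.141, -0.001, 1.558]
wrist_force: [1.3, -3.9, -1.0]
width: 0.0139
finger_force: 30.0
```

Call:
{"name": "move_arm", "arguments": {"deltas": [0, 0, 0, 0.05, 0, 0, 1, 0, 0, 0, 0.1, 0, 0, 1]}}

```text
time: 18.15
tool_pos: [0.5024, 0.061, 0.0556]
ee_rot: [3.141, -0.002, 1.558]
wrist_force: [0.7, -2.6, -1.1]
width: 0.014
finger_force: 30.0
```

Call:
{"name": "move_arm", "arguments": {"deltas": [0, 0, 0, 0.05, 0, 0, 1, 0, 0, 0, 0.1, 0, 0, 1]}}

```text
time: 18.35
tool_pos: [0.5025, 0.0625, 0.0557]
ee_rot: [3.141, -0.004, 1.558]
wrist_force: [1.9, -1.1, -1.4]
width: 0.0135
finger_force: 30.0
```

Call:
{"name": "move_arm", "arguments": {"deltas": [0, 0, 0, 0.05, 0, 0, 1, 0, 0, 0, 0.1, 0, 0, 1]}}

```text
time: 18.55
tool_pos: [0.5025, 0.0628, 0.0558]
ee_rot: [3.141, -0.002, 1.558]
wrist_force: [2.1, -1.9, -1.1]
width: 0.0138
finger_force: 30.0
```

Call:
{"name": "move_arm", "arguments": {"deltas": [0, 0, 0, 0.05, 0, 0, 1, 0, 0, 0, 0.1, 0, 0, 1]}}

```text
time: 18.75
tool_pos: [0.5024, 0.0637, 0.0557]
ee_rot: [3.141, -0.002, 1.558]
wrist_force: [3.0, -1.4, -0.5]
width: 0.0139
finger_force: 30.0
```

Call:
{"name": "move_arm", "arguments": {"deltas": [0, 0, 0, 0.04, 0, 0, 1, 0, 0, 0, 0.06, 0, 0, 1]}}

```text
time: 18.95
tool_pos: [0.5024, 0.0644, 0.0557]
ee_rot: [3.141, -0.002, 1.558]
wrist_force: [2.5, -1.4, -1.0]
width: 0.0136
finger_force: 30.0
```

Call:
{"name": "move_arm", "arguments": {"deltas": [0, 0, 0, 0.04, 0.03, 0, 1, 0, 0, 0, 0.08, 0.03, 0, 1]}}

```text
time: 19.15
tool_pos: [0.5026, 0.0652, 0.0556]
ee_rot: [-3.141, -0.002, 1.558]
wrist_force: [2.3, -0.3, -1.1]
width: 0.0134
finger_force: 30.0
```

Call:
{"name": "move_arm", "arguments": {"deltas": [0, 0, 0, 0.04, 0, 0, 1, 0, 0, 0, 0.06, 0, 0, 1]}}

```text
time: 19.35
tool_pos: [0.5026, 0.0659, 0.0556]
ee_rot: [-3.141, -0.002, 1.558]
wrist_force: [2.1, -0.1, -1.1]
width: 0.0138
finger_force: 30.0
```

Call:
{"name": "move_arm", "arguments": {"deltas": [0, 0, 0, 0.04, 0, 0, 1, 0, 0, 0, 0.08, 0, 0, 1]}}

```text
time: 19.55
tool_pos: [0.5027, 0.0665, 0.0557]
ee_rot: [-3.141, -0.002, 1.558]
wrist_force: [1.9, -0.3, -0.8]
width: 0.0138
finger_force: 30.0
```

Call:
{"name": "move_arm", "arguments": {"deltas": [0, 0, 0, 0.04, 0, 0, 1, 0, 0, 0, 0.06, 0, 0, 1]}}

```text
time: 19.75
tool_pos: [0.5027, 0.0671, 0.0557]
ee_rot: [-3.142, -0.002, 1.558]
wrist_force: [1.3, -0.8, -0.7]
width: 0.0136
finger_force: 30.0
```

Call:
{"name": "move_arm", "arguments": {"deltas": [0, 0, 0, 0.04, 0, 0, 1, 0, 0, 0, 0.08, 0, 0, 1]}}

```text
time: 19.95
tool_pos: [0.5027, 0.0678, 0.0557]
ee_rot: [-3.141, -0.002, 1.558]
wrist_force: [2.1, -1.4, -1.0]
width: 0.0139
finger_force: 30.0
```

Call:
{"name": "move_arm", "arguments": {"deltas": [0, 0, 0, 0.04, 0, 0, 1, 0, 0, 0, 0.06, 0, 0, 1]}}

```text
time: 20.15
tool_pos: [0.5027, 0.0683, 0.0557]
ee_rot: [-3.142, -0.001, 1.558]
wrist_force: [0.5, -1.1, -0.4]
width: 0.014
finger_force: 30.0
```

Call:
{"name": "move_arm", "arguments": {"deltas": [0, 0, 0, 0.04, 0, 0, 1, 0, 0, 0, 0.08, 0, 0, 1]}}

```text
time: 20.35
tool_pos: [0.5027, 0.0685, 0.0557]
ee_rot: [-3.141, -0.0, 1.558]
wrist_force: [1.1, -3.7, 0.2]
width: 0.0139
finger_force: 30.0
```

Call:
{"name": "move_arm", "arguments": {"deltas": [0, 0, 0, 0.04, 0, 0, 1, 0, 0, 0, 0.06, 0, 0, 1]}}

```text
time: 20.55
tool_pos: [0.5027, 0.0686, 0.0558]
ee_rot: [-3.141, 0.001, 1.558]
wrist_force: [1.5, -5.8, 0.5]
width: 0.014
finger_force: 30.0
```

Stiff contact at .0685. A bit more push will confirm it as the stop.

Call:
{"name": "move_arm", "arguments": {"deltas": [0, 0, 0, 0.04, 0, 0, 1, 0, 0, 0, 0.08, 0, 0, 1]}}

```text
time: 20.75
tool_pos: [0.5027, 0.0687, 0.0558]
ee_rot: [-3.141, 0.002, 1.558]
wrist_force: [1.8, -8.1, 1.2]
width: 0.0135
finger_force: 30.0
```

Call:
{"name": "move_arm", "arguments": {"deltas": [0, 0, 0, 0.04, 0, 0, 1, 0, 0, 0, 0.07, 0, 0, 1]}}

```text
time: 20.95
tool_pos: [0.5027, 0.0687, 0.0559]
ee_rot: [-3.141, 0.004, 1.557]
wrist_force: [-0.4, -9.4, 0.8]
width: 0.0138
finger_force: 30.0
```

Call:
{"name": "move_arm", "arguments": {"deltas": [0, 0, 0, 0.04, 0, 0, 1, 0, 0, 0, 0.08, 0, 0, 1, 0, 0, 0, 0.08, 0, 0, 1]}}

```text
time: 21.25
tool_pos: [0.5027, 0.0688, 0.0559]
ee_rot: [-3.141, 0.005, 1.557]
wrist_force: [0.9, -11.2, 1.3]
width: 0.014
finger_force: 30.0
```

Call:
{"name": "move_arm", "arguments": {"deltas": [0, 0, 0, -0.06, 0, 0, 1, 0, 0, 0, -0.15, 0, 0, 1, 0, 0, 0, -0.2, 0, 0, 1]}}

```text
time: 21.55
tool_pos: [0.5027, 0.0686, 0.0558]
ee_rot: [-3.141, 0.001, 1.557]
wrist_force: [0.4, -5.9, -0.9]
width: 0.0134
finger_force: 30.0
```

Firm stop (about 11 N, no travel), now relaxed. Opening slowly, then rising.

Call:
{"name": "move_arm", "arguments": {"deltas": [0, 0, 0, -0.05, 0, 0, 0.6, 0, 0, 0, -0.05, 0, 0, 0.4, 0, 0, 0, -0.05, 0, 0, 0.2, 0, 0, 0, -0.05, 0, 0, 0.2, 0, 0, 0, -0.05, 0, 0, 0.2, 0, 0, 0, -0.05, 0, 0, 0.2]}}

```text
time: 22.15
tool_pos: [0.5027, 0.0699, 0.0557]
ee_rot: [-3.141, -0.002, 1.558]
wrist_force: [-0.2, 0.6, 0.5]
width: 0.0378
finger_force: 0.0
```

Call:
{"name": "move_arm", "arguments": {"deltas": [0, 0, 0, 0, 0, -1, 0.2, 0, 0, 0, 0, 0, -3, 0.2, 0, 0, 0, 0, 0, -6, 0.2, 0, 0, 0, 0, 0, -10, 0.2, 0, 0, 0, 0, 0, -15, 0.2, 0, 0, 0, -10, 0, -15, 0.2, 0, 0, 0, -20, 0, -15, 0.2, 0, 0, 0, -25, 0, -15, 0.2]}}

```text
time: 22.95
tool_pos: [0.501, -0.0818, 0.2073]
ee_rot: [3.139, -0.001, 1.56]
wrist_force: [0.3, 0.0, -0.0]
width: 0.0373
finger_force: 0.0
```

```bash
python3 - <<'E'
from h import *
o=robot.get_obs(); print(o['time'],o['tool_pos'],o['wrist_force'],o['width'])
s=snap('top','t7'); z=snap('scene','s7')
a=s['image'][205:245,225:310,::-1]; b=z['image'][165:235,245:325,::-1]
f=lambda x,w:cv2.resize(x,(w,int(w*x.shape[0]/x.shape[1])),interpolation=cv2.INTER_CUBIC)
a=cv2.convertScaleAbs(f(a,510),alpha=1.4);b=cv2.copyMakeBorder(f(b,410),0,0,0,100,0)
cv2.imwrite('pics/c7.png',np.vstack([a,b])[:600]); print(a.shape)
h,w=s['depth'].shape
g=np.stack(np.meshgrid(np.arange(w),np.arange(h)),-1).reshape(-1,2);g=g[s['depth'].ravel()>0];P=cloud(s,g)
m=(abs(P[:,0]-.5)<.02)&(P[:,1]>.03)&(P[:,1]<.1)&(P[:,2]>.075)&(P[:,2]<.1);print('tab',m.sum(),P[m].mean(0),P[m].min(0),P[m].max(0))
E
```

```text
22.95 [ 0.50103959 -0.08179788  0.2072615 ] [ 0.32510563  0.03356047 -0.02311262] 0.037288851655835314
(240, 510, 3)
tab 45 [0.50148773 0.06825048 0.08395904] [0.49566488 0.05706325 0.07920676] [0.50723452 0.07943808 0.08798337]
```

View pics/c7.png

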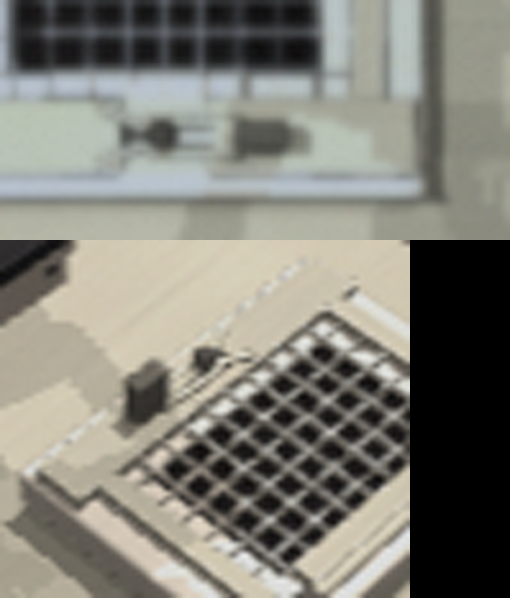

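The clip lies flat on the bar (tab top z .084, tab y .068) with its legs around the neck under the stud head (top crop (162,134)). The gripper is clear of everything.

```bash
python3 -c "
from bench import robot
print(robot.close_job())"
```

```text
the job is handed in; nothing more can be done
None
```

I folded the frame down to its stop, then pushed the clip along the bar until it snapped past the bulges (highest reading 13.5 N) and met a firm stop (11 N). I let go of the clip and handed the job in at about 23 s; no verdict was returned.

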